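# Stack a spool on the bonding jig and weight it

### The arm

A 6-joint arm with a two-finger parallel gripper is mounted at the origin on the work surface. World frame = base frame: x ahead of the robot, y to its left, z up, the work surface at z = 0. Lengths are in mm, angles in rad, forces in N, time in s.
With the tool pointing down it reaches from about 400 to 825 mm from the base axis. Payload 7 kg.
Tool frame: the origin (TCP) lies between the finger pads; the fingertips stand 8 mm ahead of it and the grasp point (between the pads) lies 11 mm behind it; z points along the fingers, y is the direction in which the jaws open and shut (so a half turn about z gives the same grasp; the last joint's range is limited). The gripper opens to 88 mm and grips with 3 to 60 N. Pads are 19 mm wide; open, the fingers measure 130 mm over their backs; the gripper's body (78 mm by 193 mm) begins 47 mm behind the grasp point.
Start: joints at [1.539, 0.359, 0.012, 0, -1.224, -0.288], TCP at [212.213, 640.75, 205.661] pointing down, gripper open.
Joint ranges: [-3.07, 3.07], [-1.43, 2.12], [-1.02, 1.25], [-3.03, 1.67], [-3.05, -0], [-3.03, 3.03]. Speed limits (rad/s): [2.39, 2.39, 3.01, 3.14, 3.14, 3.14].

### API

Orientations are given as a rotation vector (axis times angle).
In Python, from bench import robot gives the robot as it stands.
- The arm moves only by the shell command python3 -m handwheel 'ROWS' [FORCE]. ROWS is JSON, a list of rows, each a list of 3 entries, a list of its own where there are three numbers: the turn, a rotation vector about the tool's x, y, z in degrees, then the shift along the tool's x, y, z in m, then the finger opening in m, from 0 to 0.0876. A call has exactly 10 rows; each row is the pose to reach, as a shift and turn from the pose measured when the call began, along the tool's axes at that moment; what a row does not reach only later rows make up. A row lasts 1/8 s, in which the tool goes at most 62.5 mm and 10.7 degrees, less where a joint would pass 70% of its speed; a pose out of reach is approached as far as the arm can. A call with a gripper value outside its range is refused whole. The fingers move at their own pace and stop on an object; FORCE is the grip in N (left out, the last holds). Time passes only in rows, so rows that repeat a pose let the fingers close, or fill a call up. It gives the time, the measured TCP pose, the force and the opening at its end, in the units of the state.
- robot.get_obs(): the state, without advancing time (a new reading comes with each control period).
- robot.camera(name): name is "scene" or "top"; returns the picture (400x640x3 uint8, red, green, blue); there is no depth.
- robot.camera_model(name): a dict with "mtx" (3x3 intrinsics, pixels), "dist_coeffs" ([k1, k2, p1, p2, k3] as OpenCV has them; the pictures are not rectified), "eye" and "attitude" of the camera in the world. Camera axes: x right, y down, z forward; pixel columns grow to the right and rows downward; lengths in mm; the calibration is good to about 2 mm. A picture is of the moment at which its call begins. camera_model takes no time and is no camera call.
- robot.job_done(): hands the job in, once; it reports no verdict.
Trained networks look in the newest picture that a camera, given by its name, has taken for a name from the list of things; names that differ only in an ending like _2 or _b are one class to them, and where a whole thing is asked for, a point or a joint stands for the part that bears it (a point fixed in the world has none). Each returns a list of dicts, best first, with "conf" (0 to 1); they miss things now and then, are a little off and sometimes report something else, mostly with a low value. They report only what shows in the picture. A call takes as long as a camera call. They do not tell look-alikes from the thing itself.
- robot.cut_out(camera, target): "region" (400x640 bool, what is visible of it).
- robot.pinpoint(camera, target): "position" ([x, y, z] in mm, in the coordinates of the camera as it stood for that picture, good to about 4 mm: a listed point, or the origin of a listed thing).
The state is a dict: "t": time; "joint_pos": joint angles; "joint_velocities": joint speeds; "effort": joint torques, N m; "position": TCP position; "ee_rot": TCP orientation; "force": force on the tool from outside, world axes, zero at the start; "torque": the same for the moment, N m; "opening": opening from 0.0 (shut) to 1.0 (fully open).
Only numpy, scipy, OpenCV 4.12 (cv2) and the standard library are available. Lean on these libraries where they do the work, as an engineer would, in place of code of your own. Each camera call takes 0.05 s, during which the arm holds its last target. There are 200 camera calls.

### The job

Dry-stack the spool on the square-footed bonding jig with the taller pin: thread over the pin first the wide flange, then the sleeve, then the narrow flange, and last the press weight, knob upward, each lowered until it sits flat on the one below and not let fall. Leave the glue bottle, the gauges and the tape roll where they stand, and the round jig empty.

Things in the scene. Friction and masses are not known exactly. Their poses are not given: they have to be found in the camera images.
- tall_jig: The jig to build on, bright steel, fixed to the bench: square foot 80 x 80 mm, 10 mm thick, a dark screw head at each corner, with an upright 12 mm pin in its centre. The pin's tip is 62 mm above the bench; its last 8 mm taper to 4 mm diameter. The parts' bores are 20 mm, so they go on loosely (4 mm play each way). Origin: centre of the foot's underside, on the pin's axis; z up.
- short_jig: Another jig, not to be used, fixed: round steel foot 80 mm in diameter, 10 mm thick, four dark screw heads, with a short 12 mm pin whose tip is 30 mm above the bench. Origin: centre of the foot's underside.
- wide_flange: Aluminium flange lying flat: disc 66 mm in diameter, 10 mm thick, 20 mm bore through its centre, six dark bolt holes (look only). About 85 g. Origin: centre of its underside; z up along its axis.
- sleeve: Plain grey plastic tube standing on end: 40 mm outside diameter, 20 mm high, 20 mm bore through it, about 30 g. Origin: centre of its underside; z up along its axis.
- narrow_flange: Aluminium flange lying flat: disc 50 mm in diameter, 10 mm thick, 20 mm bore through its centre, four dark bolt holes (look only). About 45 g. Origin: centre of its underside; z up along its axis.
- weight: Dark steel press weight standing upright: body 54 mm in diameter and 24 mm high, with a round knob on top, 26 mm in diameter, from 24 to 50 mm above the underside. A blind 20 mm bore, 18 mm deep, opens in its underside. About 0.42 kg. Origin: centre of its underside; z up along its axis.
- tape_roll: Bystander, loose: roll of masking tape lying flat, 90 mm in diameter, 25 mm high, open middle 67 mm wide. Origin: centre of its underside.
- glue_bottle: Bystander, loose: white glue bottle with a red band and green nozzle cap, 68 mm in diameter, 202 mm high, at the robot's right edge of the work. Origin: centre of its underside.
- gauges: Bystander, loose: three round pressure gauges side by side on a steel block 45 x 120 mm (longer along its y), 84 mm high, at the left edge of the work. Origin: centre of its underside.
There are look-alikes about, which are no part of the job. What is shaped like the wide_flange but pink or turquoise is not meant. Leave any green or red look-alike of the tall_jig alone.

How it is judged (in metres and radians):
On the way, in this order (a step that is already met when the one before it is completed fails the run):
1. the wide flange sits flat at its place on the tall jig's pin (horizontal distance between wide_flange and tall_jig below 0.008 m and z of wide_flange in the frame of tall_jig between 0.007 and 0.013 m and angle between wide_flange's own z axis and vertical below 0.06 rad), for 0.2 s.
2. the sleeve sits flat at its place on the tall jig's pin (horizontal distance between sleeve and tall_jig below 0.008 m and z of sleeve in the frame of tall_jig between 0.017 and 0.023 m and angle between sleeve's own z axis and vertical below 0.06 rad), for 0.2 s.
3. the narrow flange sits flat at its place on the tall jig's pin (horizontal distance between narrow_flange and tall_jig below 0.008 m and z of narrow_flange in the frame of tall_jig between 0.037 and 0.043 m and angle between narrow_flange's own z axis and vertical below 0.06 rad), for 0.2 s.
4. the press weight sits flat at its place on the tall jig's pin (horizontal distance between weight and tall_jig below 0.008 m and z of weight in the frame of tall_jig between 0.047 and 0.053 m and angle between weight's own z axis and vertical below 0.06 rad), for 0.2 s.
At the end, for the whole second after the job is handed in: Wide flange, sleeve, narrow flange and press weight are threaded in this order from the bottom on the square jig's pin, each within 8 mm of the pin's axis, within 3 mm of its seated height (undersides 10, 20, 40 and 50 mm above the bench) and upright within 0.06 rad, all at rest and released (all of step 1 and all of step 2 and all of step 3 and all of step 4 and linear speed of each of wide_flange, sleeve, narrow_flange, weight below 0.02 m/s and angular speed of each of wide_flange, sleeve, narrow_flange, weight below 0.2 rad/s); the robot touches nothing.
It fails at once if the glue bottle, the gauge block or the tape roll is moved by more than 30 mm (distance of any of glue_bottle, gauges, tape_roll from where it was at the start of the episode above 0.03 m).
It fails at once if a part falls freely by more than about 20 mm (faster than 0.6 m/s with no finger on it) ((linear speed of wide_flange above 0.6 m/s and contact force between the fingers and wide_flange below 0.05 N) or (linear speed of sleeve above 0.6 m/s and contact force between the fingers and sleeve below 0.05 N) or (linear speed of narrow_flange above 0.6 m/s and contact force between the fingers and narrow_flange below 0.05 N) or (linear speed of weight above 0.6 m/s and contact force between the fingers and weight below 0.05 N)).
It fails at once if a part is put on the round jig's pin ((horizontal distance between wide_flange and short_jig below 0.008 m and height (world z) of wide_flange below 0.025 m) or (horizontal distance between sleeve and short_jig below 0.008 m and height (world z) of sleeve below 0.025 m) or (horizontal distance between narrow_flange and short_jig below 0.008 m and height (world z) of narrow_flange below 0.025 m) or (horizontal distance between weight and short_jig below 0.008 m and height (world z) of weight below 0.025 m)).
It also fails if it takes over 109 s, if anything falls off the work surface, if the arm or the gripper's body presses on something with over 40 N, if the wrist force passes 120 N, or if a joint passes its speed limit or range.

## Working session

There is one attempt and no reset: what is moved stays moved. The work goes in short steps, Python scripts to look and compute and a shell command to move; the robot and the scene stay as the last step left them, time stands still between calls to the robot, and variables do not carry over. Pictures are saved under pics/ and viewed, about 12 in all and at most 16, crops included, and the job is handed in when it is done.

```bash
ls; mkdir -p pics; python3 - <<'E'
from bench import robot
import cv2,numpy as np
print(robot.get_obs())
for n in("scene","top"):
    im=robot.camera(n); cv2.imwrite(f"pics/{n}0.png",im[:,:,::-1]); print(n,robot.camera_model(n))
    for t in("tall_jig","short_jig","wide_flange","sleeve","narrow_flange","weight","tape_roll","glue_bottle","gauges"):
        m=robot.camera_model(n)
        for d in robot.pinpoint(n,t)[:4]: print(t,d)
E
```

```text
pics
{'t': 0.0, 'joint_pos': array([ 1.53908164e+00,  3.59420720e-01,  1.10494777e-02, -3.71769466e-04,
       -1.22408255e+00, -2.88109331e-01]), 'joint_velocities': array([-0.00105173,  0.00022971,  0.00066158,  0.0008654 , -0.00013939,
        0.00054141]), 'effort': array([ 1.67765702e-04, -5.82711446e+01,  2.93071425e+01,  6.99704468e+00,
        7.23727353e-03, -1.47802734e-04]), 'position': array([212.06955313, 640.26533386, 204.69285028]), 'ee_rot': array([ 3.09981134e+00, -5.00167387e-01, -2.11587317e-04]), 'force': array([ 0.2805494 , -0.18820554,  0.11477239]), 'torque': array([ 0.01341506, -0.00049758,  0.01765266]), 'opening': 1.0019757159215383}
scene {'mtx': array([[376.35836366,   0.        , 317.75035339],
       [  0.        , 376.35836366, 196.43601706],
       [  0.        ,   0.        ,   1.        ]]), 'dist_coeffs': array([0.00707343, 0.        , 0.        , 0.        , 0.        ]), 'eye': array([1332.93706453, -104.98229917,  642.65028139]), 'attitude': array([-1.72342442, -1.54458916,  0.82522425])}
tall_jig {'position': [-54.4, 33.8, 1074.2], 'conf': 0.97}
[... 1260 characters left out ...]
'conf': 0.67}
tall_jig {'position': [-476.1, -123.7, 1206.2], 'conf': 0.22}
short_jig {'position': [-143.2, 36.7, 1188.6], 'conf': 0.77}
short_jig {'position': [-476.8, -123.8, 1202.4], 'conf': 0.48}
wide_flange {'position': [-326.5, 187.3, 1162.8], 'conf': 0.87}
wide_flange {'position': [-338.4, 79.7, 1177.3], 'conf': 0.71}
wide_flange {'position': [-447.5, 26.8, 1182.0], 'conf': 0.62}
wide_flange {'position': [147.4, -121.0, 1209.2], 'conf': 0.33}
sleeve {'position': [-235.9, -137.4, 1209.0], 'conf': 0.49}
narrow_flange {'position': [-142.8, 36.6, 1186.0], 'conf': 0.17}
glue_bottle {'position': [429.0, 157.2, 1170.7], 'conf': 0.9}
gauges {'position': [-474.5, -123.6, 1205.7], 'conf': 0.88}
```

View pics/top0.png

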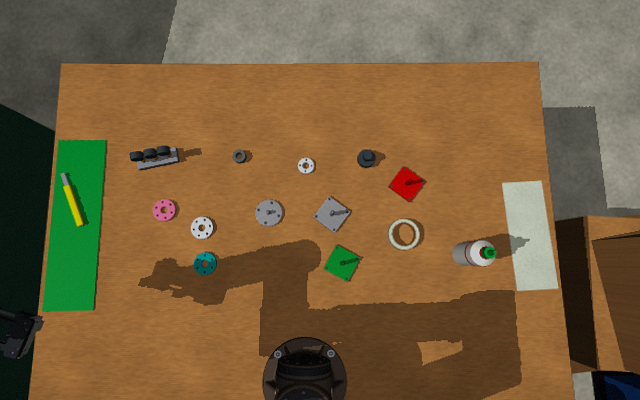

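View pics/scene0.png

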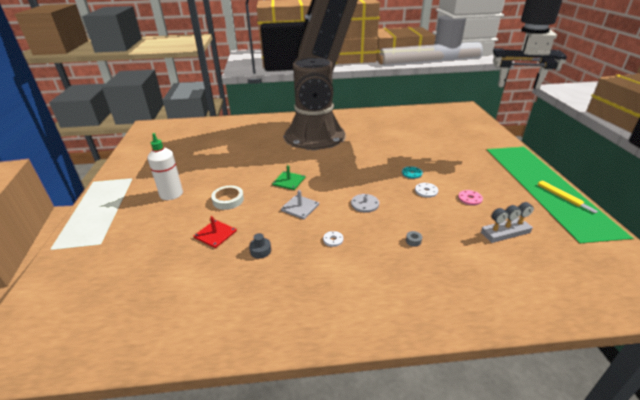

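The top view shows the sleeve at (240,156), narrow flange (306,166), weight (367,158) and tape roll (404,234).

- **Jigs:** square-footed jigs are silver (333,214), red (407,184) and green (342,262). The silver one is the bright steel tall jig. The round short jig is at (269,213).
- **Wide flanges:** pink (164,210), turquoise (205,264) and silver (202,228). The silver one is aluminium, so it is the one meant.

I'll fit positions by matching projected models to the cut-outs, and confirm in one crop.

```bash
cat > h.py <<'E'
import numpy as np, cv2, sys
from scipy.optimize import least_squares
from scipy.spatial.transform import Rotation as R
from bench import robot
def cyl(r,z0,z1):
    a=np.linspace(0,2*np.pi,48,endpoint=False)
    return np.array([[r*np.cos(t),r*np.sin(t),z] for z in(z0,z1) for t in a])
SH={"wide_flange":cyl(33,0,10),"sleeve":cyl(20,0,20),"narrow_flange":cyl(25,0,10),
 "weight":np.vstack([cyl(27,0,24),cyl(13,24,50)]),"short_jig":np.vstack([cyl(40,0,10),cyl(6,10,30)]),
 "tape_roll":cyl(45,0,25)}
def cam(n):
    m=robot.camera_model(n); Rw=R.from_rotvec(m["attitude"]).as_matrix()  # camera -> world
    return m["mtx"],m["dist_coeffs"],np.asarray(m["eye"]),Rw
def proj(n,P):
    K,d,e,Rw=cam(n); rv=cv2.Rodrigues(Rw.T)[0]
    return cv2.projectPoints(np.asarray(P,float).reshape(-1,3),rv,-Rw.T@e,K,d)[0].reshape(-1,2)
def cen(pts):
    h=cv2.convexHull(np.asarray(pts,np.float32)); m=cv2.moments(h); return np.array([m["m10"],m["m01"]])/m["m00"]
def regcen(reg):
    # region pixels -> hull of pixel corners' centres (outline)
    ys,xs=np.nonzero(reg); p=np.stack([xs,ys],1)
    p=np.vstack([p+o for o in([.5,0],[-.5,0],[0,.5],[0,-.5])]); return cen(p)
def locate(shape,obs,z=0.,g=(500.,0.)):
    f=lambda p: np.concatenate([cen(proj(n,shape+[p[0],p[1],z]))-c for n,c in obs])
    s=least_squares(f,g); return s.x,s.fun
def plan(x,y,z,jaw=None):
    """tool-frame shift (m) and turn (deg) to TCP (x,y,z) mm, jaw axis at world angle jaw deg"""
    o=robot.get_obs(); R0=R.from_rotvec(o["ee_rot"]); M=R0.as_matrix()
    yw=np.degrees(np.arctan2(M[1,1],M[0,1]))
    if jaw is None: jaw=yw
    a=yw+(jaw-yw+90)%180-90; a=np.radians(a)
    Y=np.array([np.cos(a),np.sin(a),0]); Z=np.array([0,0,-1.]); T=np.stack([np.cross(Y,Z),Y,Z],1)
    print("t %.2f pos %s jaw %.1f j6 %.2f open %.3f F %s"%(o["t"],o["position"].round(1),yw,o["joint_pos"][5],o["opening"],o["force"].round(1)))
    print("turn",np.degrees((R0.inv()*R.from_matrix(T)).as_rotvec()).round(2),"shift m",(M.T@(np.array([x,y,z])-o["position"])/1000).round(4))
if __name__=="__main__": plan(*map(float,sys.argv[1:]))
E
cat > loc.py <<'E'
from h import *
want={"tall_jig":(333,214),"short_jig":(269,213),"wide_flange":(202,228),"sleeve":(240,156),"narrow_flange":(306,166),"weight":(367,158),"tape_roll":(404,234)}
sc={"tall_jig":(300,206),"short_jig":(365,203),"wide_flange":(427,189),"sleeve":(414,239),"narrow_flange":(333,239),"weight":(260,246),"tape_roll":(227,197)}
ims={n:robot.camera(n) for n in("top","scene")}
for k in want:
    obs=[]
    for n,w in(("top",want),("scene",sc)):
        c=[(np.hypot(*(regcen(d["region"])-w[k])),d) for d in robot.cut_out(n,k) if d["region"].sum()>20]
        c=[x for x in c if x[0]<14]
        if not c: print(k,n,"missed"); continue
        reg=min(c,key=lambda x:x[0])[1]["region"].astype(bool); obs.append((n,regcen(reg)))
        if k=="tall_jig" and n=="top":
            print("rect",cv2.minAreaRect(np.argwhere(reg)[:,::-1].astype(np.float32)))
    for s in [obs[i:i+1] for i in range(len(obs))]+([obs] if len(obs)>1 else []):
        if k=="tall_jig":
            a=np.radians(30); q=np.array([[x*40,y*40,z] for x in(-1,1) for y in(-1,1) for z in(0,10)])
            q=q@R.from_euler("z",a).as_matrix().T; S=np.vstack([q,cyl(2,60,62)])
        else: S=SH[k]
        p,f=locate(S,s); print(k,[x[0] for x in s],p.round(1),f.round(2))
a=cv2.resize(ims["top"][130:290,130:430],None,fx=2.6,fy=2.6,interpolation=cv2.INTER_CUBIC)
cv2.imwrite("pics/crop1.png",a[:,:,::-1])
E
python3 loc.py
```

```text
rect ((331.3600158691406, 213.52000427246094), (27.60000228881836, 27.60000228881836), 36.869895935058594)
tall_jig scene missed
tall_jig ['top'] [500.   0.] [-28.34 -10.92]
short_jig ['top'] [468.7   0. ] [34.74  0.7 ]
short_jig ['scene'] [500.   0.] [-33.48   8.03]
short_jig ['top', 'scene'] [500.   0.] [ 34.67  -9.67 -33.48   8.03]
wide_flange ['top'] [425.8   0. ] [101.98   0.3 ]
wide_flange ['scene'] [494.8   0. ] [-95.38  19.81]
wide_flange ['top', 'scene'] [454.1   0. ] [101.92  -9.22 -97.15  11.39]
sleeve ['top'] [656.2   0. ] [64.52 -3.74]
sleeve ['scene'] [625.   0.] [-76.47   0.13]
sleeve ['top', 'scene'] [661.6   0. ] [ 64.51  -5.45 -74.37  10.07]
narrow_flange ['top'] [614.7   0. ] [-2.59  0.04]
narrow_flange ['scene'] [618.4   0. ] [ 3.66 -0.77]
narrow_flange ['top', 'scene'] [613.3   0. ] [-2.59  0.51  3.38 -2.11]
weight ['top'] [635.7   0. ] [-63.08  -0.09]
weight ['scene'] [625.   0.] [77.36 -9.14]
weight ['top', 'scene'] [625.   0.] [-63.06   3.36  77.36  -9.14]
tape_roll ['top'] [375.   0.] [-99.3   10.64]
tape_roll ['scene'] [375.  -0.] [ 98.26 -13.16]
tape_roll ['top', 'scene'] [375.   0.] [-99.3   10.64  98.26 -13.16]
```

View pics/crop1.png

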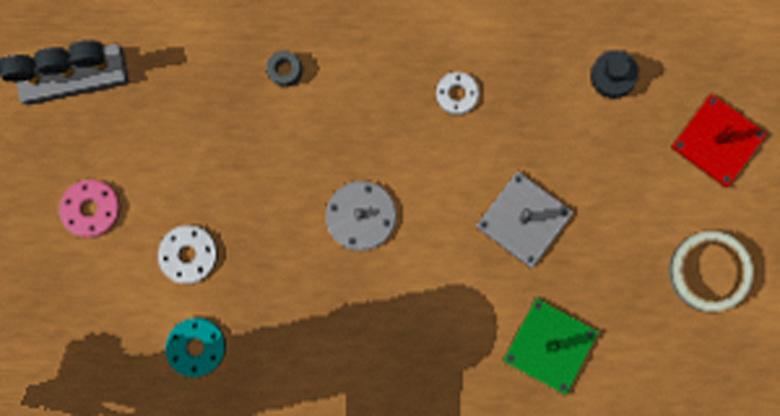

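The crop confirms it: the silver six-hole flange is at crop (187,254), the steel square jig at (526,218), the narrow four-hole flange at (457,92), and the sleeve at (284,68). My solver stalled because its numerical step was too small, so I'll fix that.

```bash
python3 - <<'E'
s=open('h.py').read()
s=s.replace("s=least_squares(f,g); return s.x,s.fun","s=least_squares(lambda q:f(q-1000),np.add(g,1000),diff_step=2e-3); return s.x-1000,s.fun")
s+='''
'''
open('h.py','w').write(s)
E
cat >> loc.py <<'E'
K,d,e,Rw=cam("top")
for c in [(518,172),(574,212),(532,266),(478,226)]:
    u=cv2.undistortPoints(np.array([[[130+(c[0]+.5)/2.6-.5,130+(c[1]+.5)/2.6-.5]]]),K,d)[0,0]
    r=Rw@[u[0],u[1],1]; print("corner",(e+r*(10-e[2])/r[2]).round(1))
E
python3 loc.py; python3 h.py 212 640 200
```

```text
rect ((331.2400207519531, 213.18002319335938), (26.600000381469727, 26.000001907348633), 36.869895935058594)
tall_jig ['top'] [466.7 -83.6] [0. 0.]
tall_jig ['scene'] [469.9 -82.5] [-0. -0.]
tall_jig ['top', 'scene'] [467.6 -83. ] [-0.21 -0.3  -0.23 -0.46]
short_jig ['top'] [472.2 103.7] [-0.  0.]
short_jig ['scene'] [474.2 100. ] [-0. -0.]
short_jig ['top', 'scene'] [472.5 101.9] [ 0.6  -0.11  0.56 -0.39]
wide_flange ['top'] [430.4 297.9] [ 0. -0.]
wide_flange ['scene'] [437.9 294.5] [0. 0.]
wide_flange ['top', 'scene'] [432.  297.1] [ 0.28 -0.56  0.22 -1.16]
sleeve ['top'] [644.6 193.1] [ 0. -0.]
sleeve ['scene'] [648.4 190.5] [-0.  0.]
sleeve ['top', 'scene'] [646.  191.9] [ 0.38 -0.45  0.27 -0.68]
narrow_flange ['top'] [614.9  -7.4] [ 0. -0.]
narrow_flange ['scene'] [617.8  -9.5] [ 0. -0.]
narrow_flange ['top', 'scene'] [616.   -8.5] [ 0.37 -0.36  0.28 -0.49]
weight ['top'] [ 635.1 -190.8] [-0.  0.]
weight ['scene'] [ 637.6 -193.1] [-0. -0.]
weight ['top', 'scene'] [ 636.3 -192.3] [ 0.47 -0.38  0.34 -0.4 ]
tape_roll top missed
tape_roll ['scene'] [ 406.4 -293.8] [ 0. -0.]
corner [518.9 -77.5  10. ]
corner [ 471.9 -140.8   10. ]
corner [410.7 -91.5  10. ]
corner [456.9 -30.8  10. ]
t 2.60 pos [212.2 640.7 205.7] jaw -108.3 j6 -0.29 open 0.994 F [ 0.  -0.   0.9]
turn [ 0. -0.  0.] shift m [0.     0.0008 0.0057]
```

```bash
sed -i 's/np.radians(30)/np.radians(52.6)/; s/for k in want:/for k in (sys.argv[1:] or want):/' loc.py; python3 loc.py tall_jig | head -4; python3 h.py 432.5 297 60 52.6
```

```text
rect ((331.0650634765625, 213.54769897460938), (26.987688064575195, 26.611364364624023), 36.25383758544922)
tall_jig ['top'] [466.1 -83.4] [-0. -0.]
tall_jig ['scene'] [471.5 -85.1] [-0. -0.]
tall_jig ['top', 'scene'] [467.6 -84.2] [ 0.28 -0.53  0.21 -0.84]
t 2.80 pos [212.2 640.8 205.7] jaw -108.3 j6 -0.29 open 0.999 F [ 0.  -0.5  0.6]
turn [-0.    0.   19.08] shift m [0.3172 0.2571 0.1456]
```

```bash
python3 -m handwheel '[[[0,0,5],[0.045,0.037,0],0.0876],[[0,0,10],[0.09,0.073,0],0.0876],[[0,0,15],[0.135,0.11,0],0.0876],[[0,0,19],[0.18,0.146,0.02],0.0876],[[0,0,19],[0.225,0.182,0.05],0.0876],[[0,0,19],[0.27,0.219,0.08],0.0876],[[0,0,19.1],[0.317,0.257,0.105],0.0876],[[0,0,19.1],[0.3172,0.2571,0.1456],0.0876],[[0,0,19.1],[0.3172,0.2571,0.1456],0.0876],[[0,0,19.1],[0.3172,0.2571,0.1456],0.0876]]' 25
python3 - <<'E'
from h import *
a=robot.camera("scene"); b=robot.camera("top")
w=[cv2.resize(i[y:y+90,x:x+110],None,fx=3.6,fy=3.6,interpolation=cv2.INTER_CUBIC) for i,x,y in((a,370,130),(b,150,175))]
cv2.imwrite("pics/p3.png",np.hstack(w)[:,:,::-1]); plan(432.5,297,10,52.6)
E
```

```text
t: 4.05
position: [433.1, 298.1, 61.4]
ee_rot: [-2.975, 1.006, -0.001]
force: [-0.0, 0.1, 0.7]
opening: 1.0
t 4.15 pos [433.  298.8  61.9] jaw -127.3 j6 -0.06 open 1.000 F [ 0.6 -0.  -0.1]
turn [-0.17 -0.01  0.07] shift m [0.0007 0.0019 0.0518]
```

View pics/p3.png

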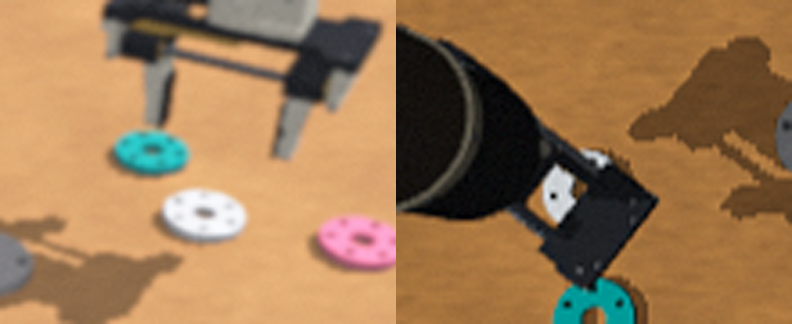

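The scene crop shows open fingertips at about crop (155,120) and (283,157), with the flange at (205,213). I'll project the reported tool tips and compare.

```bash
python3 - <<'E'
from h import *
o=robot.get_obs(); M=R.from_rotvec(o["ee_rot"]).as_matrix(); p=o["position"]
P=[p+M@[sx*9.5,s*d,8] for s in(-1,1) for d in(44,65) for sx in (-1,1)]
for n,x,y in(("scene",370,130),("top",150,175)):
    print(n,((proj(n,P)-[x,y]+.5)*3.6).round(0).tolist(), ((proj(n,[[432.5,297,10]])-[x,y]+.5)*3.6).round())
E
```

```text
scene [[272.0, 175.0], [265.0, 186.0], [299.0, 182.0], [292.0, 193.0], [166.0, 147.0], [158.0, 157.0], [142.0, 140.0], [134.0, 151.0]] [[204. 211.]]
top [[119.0, 156.0], [135.0, 137.0], [98.0, 140.0], [114.0, 121.0], [207.0, 223.0], [223.0, 204.0], [228.0, 239.0], [244.0, 220.0]] [[188. 186.]]
```

Both tips appear about 7 px (roughly 24 mm) higher than the model says. The open fingers may retract in an arc, so I'll descend partway and look again.

```bash
python3 -m handwheel '[[[0,0,0],[0.0005,0.001,0.01],0.0876],[[0,0,0],[0.0007,0.0019,0.02],0.0876],[[0,0,0],[0.0007,0.0019,0.03],0.0876],[[0,0,0],[0.0007,0.0019,0.037],0.0876],[[0,0,0],[0.0007,0.0019,0.037],0.0876],[[0,0,0],[0.0007,0.0019,0.037],0.0876],[[0,0,0],[0.0007,0.0019,0.037],0.0876],[[0,0,0],[0.0007,0.0019,0.037],0.0876],[[0,0,0],[0.0007,0.0019,0.037],0.0876],[[0,0,0],[0.0007,0.0019,0.037],0.0876]]'
python3 - <<'E'
from h import *
a=robot.camera("scene"); x,y,s=380,140,8
w=cv2.resize(a[y:y+70,x:x+100],None,fx=s,fy=s,interpolation=cv2.INTER_CUBIC)[:,:,::-1].copy()
o=robot.get_obs(); M=R.from_rotvec(o["ee_rot"]).as_matrix(); p=o["position"]
for z,c in((8,(0,0,255)),(-11,(0,255,0)),(-58,(255,0,0))):
    for q in proj("scene",[p+M@[sx*9.5,t*44,z] for t in(-1,1) for sx in(-1,1)]):
        cv2.circle(w,tuple(int(v) for v in (q-[x,y]+.5)*s),4,c,-1)
cv2.imwrite("pics/p4.png",w); plan(432.5,297,10,52.6)
E
```

```text
t: 5.4
position: [432.5, 297.0, 24.9]
ee_rot: [-2.974, 1.005, -0.002]
force: [0.7, 0.5, 0.3]
opening: 0.995
t 5.45 pos [432.5 297.   24.9] jaw -127.3 j6 -0.06 open 0.996 F [0.3 0.2 0.7]
turn [-0.17 -0.01  0.07] shift m [-0.0001  0.      0.0149]
```

View pics/p4.png

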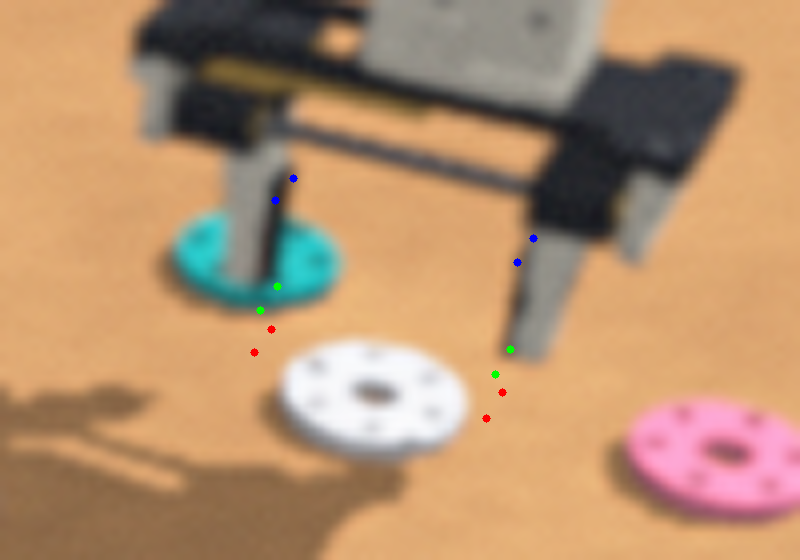

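Same offset here: the tips at (245,285) and (527,357) sit about 45 px above the predicted red points. I'll close the jaws above the flange to see whether the tips extend.

```bash
python3 -m handwheel '[[[0,0,0],[0,0,0],0.01],[[0,0,0],[0,0,0],0.01],[[0,0,0],[0,0,0],0.01],[[0,0,0],[0,0,0],0.01],[[0,0,0],[0,0,0],0.01],[[0,0,0],[0,0,0],0.01],[[0,0,0],[0,0,0],0.01],[[0,0,0],[0,0,0],0.01],[[0,0,0],[0,0,0],0.01],[[0,0,0],[0,0,0],0.01]]' 5
python3 - <<'E'
from h import *
a=robot.camera("scene"); x,y,s=380,140,8
w=cv2.resize(a[y:y+70,x:x+100],None,fx=s,fy=s,interpolation=cv2.INTER_CUBIC)[:,:,::-1].copy()
o=robot.get_obs(); M=R.from_rotvec(o["ee_rot"]).as_matrix(); p=o["position"]
for z,c in((8,(0,0,255)),(-11,(0,255,0)),(-58,(255,0,0))):
    for q in proj("scene",[p+M@[sx*9.5,t*44*o["opening"],z] for t in(-1,1) for sx in(-1,1)]):
        cv2.circle(w,tuple(int(v) for v in (q-[x,y]+.5)*s),4,c,-1)
cv2.imwrite("pics/p5.png",w); plan(432.5,297,10,52.6)
E
```

```text
t: 6.7
position: [432.5, 297.0, 24.9]
ee_rot: [-2.974, 1.005, -0.002]
force: [0.7, -0.2, -0.1]
opening: 0.111
t 6.75 pos [432.5 297.   24.9] jaw -127.3 j6 -0.06 open 0.117 F [ 0.5 -0.5  0.7]
turn [-0.17 -0.01  0.06] shift m [-0.      0.      0.0149]
```

View pics/p5.png

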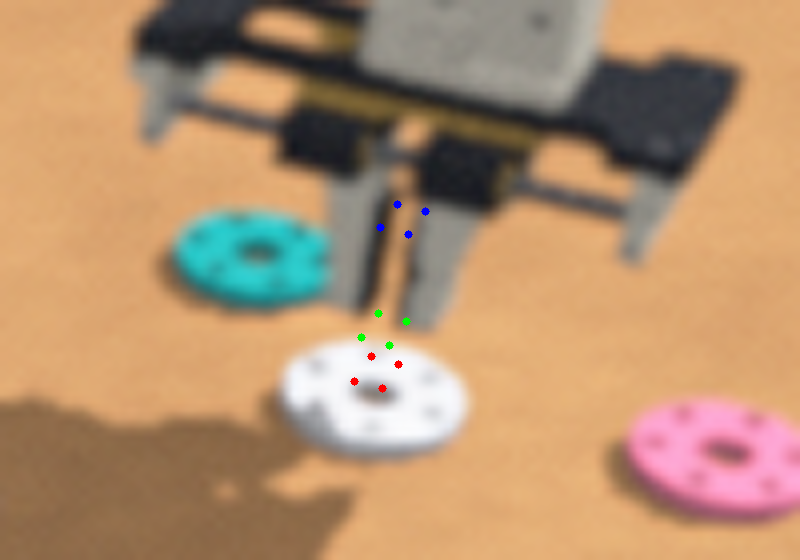

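The jaws slide straight, and the tips at crop (350,310) and (420,328) are again about 6.8 px above prediction. The finger shadow on the flange's left edge also implies tips roughly 20 mm higher than nominal. So the reported z reads low, or the tips are shorter than stated. I'll open, go to the nominal safe height and then feel downwards.

```bash
python3 -m handwheel '[[[0,0,0],[0,0,0],0.0876],[[0,0,0],[0,0,0],0.0876],[[0,0,0],[0,0,0],0.0876],[[0,0,0],[0,0,0],0.0876],[[0,0,0],[0,0,0],0.0876],[[0,0,0],[0,0,0],0.0876],[[0,0,0],[0,0,0.004],0.0876],[[0,0,0],[0,0,0.008],0.0876],[[0,0,0],[0,0,0.012],0.0876],[[0,0,0],[0,0,0.0145],0.0876]]' 5
python3 - <<'E'
from h import *
a=robot.camera("scene"); x,y,s=380,140,8
w=cv2.resize(a[y:y+70,x:x+100],None,fx=s,fy=s,interpolation=cv2.INTER_CUBIC)[:,:,::-1].copy()
cv2.imwrite("pics/p6.png",w); plan(432.5,297,-10,52.6)
E
```

```text
t: 8.0
position: [432.4, 296.8, 10.0]
ee_rot: [-2.974, 1.005, -0.002]
force: [-0.1, 0.7, -0.4]
opening: 1.0
t 8.05 pos [432.4 296.8   9.8] jaw -127.3 j6 -0.06 open 0.995 F [0.8 0.6 0.1]
turn [-0.13 -0.01  0.07] shift m [-0.     -0.0002  0.0198]
```

View pics/p6.png

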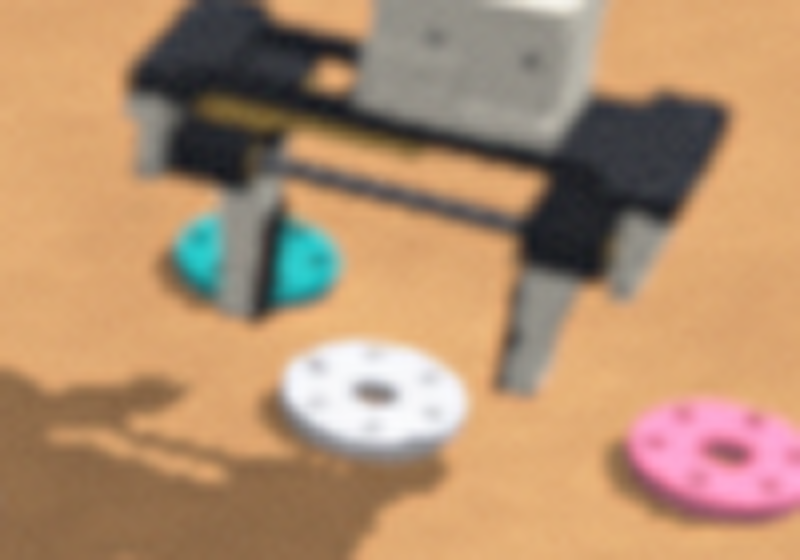

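Tips are at (240,315) and (520,392), with the flange at (375,395). They still look about 25 mm above the bench although nominally at 2 mm. I'll feel downwards in small guarded steps.

```bash
python3 -m handwheel '[[[0,0,0],[0,0,0.0005],0.0876],[[0,0,0],[0,0,0.001],0.0876],[[0,0,0],[0,0,0.0015],0.0876],[[0,0,0],[0,0,0.002],0.0876],[[0,0,0],[0,0,0.0025],0.0876],[[0,0,0],[0,0,0.003],0.0876],[[0,0,0],[0,0,0.0035],0.0876],[[0,0,0],[0,0,0.004],0.0876],[[0,0,0],[0,0,0.004],0.0876],[[0,0,0],[0,0,0.004],0.0876]]'; python3 h.py 432.5 297 -10 52.6
```

```text
t: 9.3
position: [432.4, 296.8, 5.8]
ee_rot: [-2.974, 1.005, -0.001]
force: [-0.4, -0.1, 0.0]
opening: 0.999
t 9.30 pos [432.4 296.8   5.8] jaw -127.3 j6 -0.06 open 0.999 F [-0.4 -0.1  0. ]
turn [-0.13 -0.01  0.06] shift m [-0.     -0.0002  0.0158]
```

Nominally below the bench with no contact, so the tips are indeed higher. Continuing down.

```bash
python3 -m handwheel '[[[0,0,0],[0,0,0.001],0.0876],[[0,0,0],[0,0,0.002],0.0876],[[0,0,0],[0,0,0.003],0.0876],[[0,0,0],[0,0,0.004],0.0876],[[0,0,0],[0,0,0.005],0.0876],[[0,0,0],[0,0,0.006],0.0876],[[0,0,0],[0,0,0.007],0.0876],[[0,0,0],[0,0,0.008],0.0876],[[0,0,0],[0,0,0.008],0.0876],[[0,0,0],[0,0,0.008],0.0876]]'
python3 - <<'E'
from h import *
a=robot.camera("scene"); x,y,s=380,140,8
w=cv2.resize(a[y:y+70,x:x+100],None,fx=s,fy=s,interpolation=cv2.INTER_CUBIC)[:,:,::-1].copy()
cv2.imwrite("pics/p7.png",w); plan(432.5,297,-10,52.6)
E
```

```text
t: 10.55
position: [432.4, 296.8, -2.2]
ee_rot: [-2.974, 1.005, -0.001]
force: [0.7, -0.2, -0.1]
opening: 0.999
t 10.60 pos [432.4 296.7  -2.2] jaw -127.3 j6 -0.06 open 1.004 F [0.6 0.3 0.4]
turn [-0.13 -0.01  0.06] shift m [-0.0001 -0.0003  0.0078]
```

View pics/p7.png

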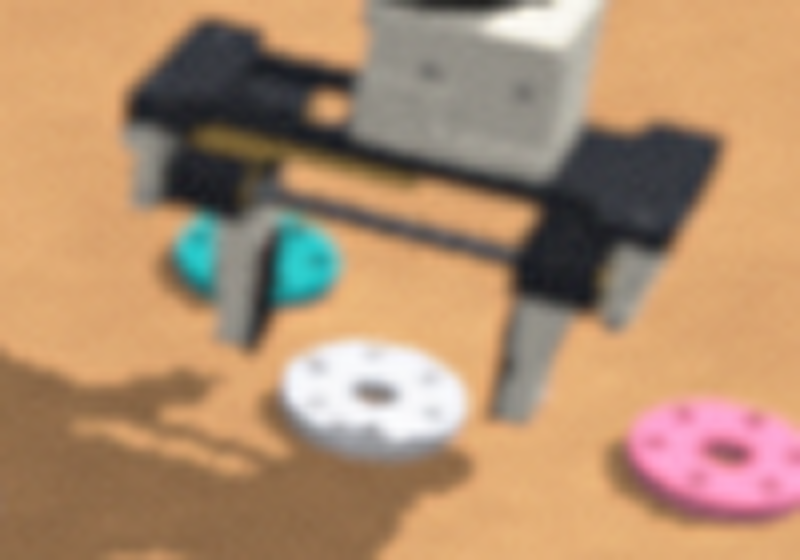

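The tips at (235,345) and (512,420) straddle the flange and are still about 11 mm up. I'll go down 9 mm more, then grip.

```bash
python3 -m handwheel '[[[0,0,0],[0,0,0.002],0.0876],[[0,0,0],[0,0,0.004],0.0876],[[0,0,0],[0,0,0.006],0.0876],[[0,0,0],[0,0,0.007],0.0876],[[0,0,0],[0,0,0.008],0.0876],[[0,0,0],[0,0,0.009],0.0876],[[0,0,0],[0,0,0.009],0.06],[[0,0,0],[0,0,0.009],0.06],[[0,0,0],[0,0,0.009],0.06],[[0,0,0],[0,0,0.009],0.06]]' 20
python3 h.py 432.5 297 -14 52.6; python3 -m handwheel '[[[0,0,0],[0,0,0],0.06],[[0,0,0],[0,0,0],0.06],[[0,0,0],[0,0,-0.001],0.06],[[0,0,0],[0,0,-0.002],0.06],[[0,0,0],[0,0,-0.004],0.06],[[0,0,0],[0,0,-0.008],0.06],[[0,0,0],[0,0,-0.014],0.06],[[0,0,0],[0,0,-0.02],0.06],[[0,0,0],[0,0,-0.02],0.06],[[0,0,0],[0,0,-0.02],0.06]]'
python3 - <<'E'
from h import *
a=robot.camera("scene"); x,y,s=380,140,8
w=cv2.resize(a[y:y+70,x:x+100],None,fx=s,fy=s,interpolation=cv2.INTER_CUBIC)[:,:,::-1].copy()
cv2.imwrite("pics/p8.png",w); plan(467,-84,60,52.6)
E
```

```text
t: 11.85
position: [432.4, 296.6, -10.7]
ee_rot: [-2.975, 1.005, -0.002]
force: [-1.9, -1.6, 7.7]
opening: 0.695
t 11.85 pos [432.4 296.6 -10.7] jaw -127.3 j6 -0.06 open 0.695 F [-1.9 -1.6  7.7]
turn [-0.12 -0.02  0.08] shift m [-0.0002 -0.0004  0.0033]
t: 13.1
position: [432.3, 296.6, 9.4]
ee_rot: [-2.975, 1.005, -0.002]
force: [-0.2, -0.0, -0.7]
opening: 0.687
t 13.15 pos [432.3 296.5   9.3] jaw -127.3 j6 -0.06 open 0.687 F [ 0.5  0.4 -0.3]
turn [-0.11 -0.02  0.07] shift m [ 0.2583  0.2814 -0.0512]
```

View pics/p8.png

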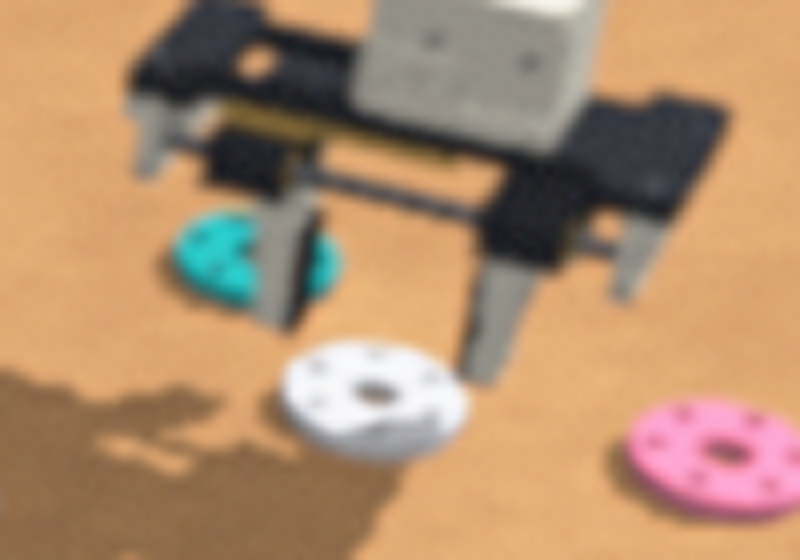

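The grip missed: the flange at (375,393) stayed put, and the jaws shut past 66 mm with about 8 N upward, so the tips probably slid over its top face. I'll reopen and feel for the bench itself.

```bash
python3 -m handwheel '[[[0,0,0],[0,0,0],0.0876],[[0,0,0],[0,0,0],0.0876],[[0,0,0],[0,0,0],0.0876],[[0,0,0],[0,0,0.01],0.0876],[[0,0,0],[0,0,0.018],0.0876],[[0,0,0],[0,0,0.02],0.0876],[[0,0,0],[0,0,0.021],0.0876],[[0,0,0],[0,0,0.022],0.0876],[[0,0,0],[0,0,0.0225],0.0876],[[0,0,0],[0,0,0.0225],0.0876]]' 
python3 h.py 432.5 297 -14 52.6; 
```

```text
t: 14.4
position: [432.4, 296.6, -13.1]
ee_rot: [-2.975, 1.005, -0.002]
force: [0.5, -0.4, 0.9]
opening: 0.999
t 14.40 pos [432.4 296.6 -13.1] jaw -127.3 j6 -0.06 open 0.999 F [ 0.5 -0.4  0.9]
turn [-0.12 -0.02  0.07] shift m [-0.0002 -0.0004  0.0009]
```

There's no contact at -13, so the earlier touch was the flange's top (bench is near -20.7). Going to about -18 and gripping.

```bash
python3 -m handwheel '[[[0,0,0],[0,0,0.002],0.0876],[[0,0,0],[0,0,0.004],0.0876],[[0,0,0],[0,0,0.005],0.0876],[[0,0,0],[0,0,0.005],0.0876],[[0,0,0],[0,0,0.005],0.06],[[0,0,0],[0,0,0.005],0.06],[[0,0,0],[0,0,0.005],0.06],[[0,0,0],[0,0,0.005],0.06],[[0,0,0],[0,0,0.005],0.06],[[0,0,0],[0,0,0.005],0.06]]' 20
python3 h.py 467 -84 60 52.6; 
```

```text
t: 15.65
position: [432.4, 296.6, -18.1]
ee_rot: [-2.975, 1.005, -0.002]
force: [-0.6, -0.1, 0.9]
opening: 0.747
t 15.65 pos [432.4 296.6 -18.1] jaw -127.3 j6 -0.06 open 0.747 F [-0.6 -0.1  0.9]
turn [-0.13 -0.02  0.07] shift m [ 0.2583  0.2815 -0.0786]
```

Opening is 65.7 mm, so the flange is held. Underside height is TCP z + 18. Lifting and carrying it over the tall jig.

```bash
python3 -m handwheel '[[[0,0,0],[0,0,-0.01],0.06],[[0,0,0],[0,0,-0.045],0.06],[[0,0,0],[0.01,0.011,-0.085],0.06],[[0,0,0],[0.045,0.049,-0.085],0.06],[[0,0,0],[0.085,0.093,-0.085],0.06],[[0,0,0],[0.128,0.14,-0.085],0.06],[[0,0,0],[0.17,0.186,-0.085],0.06],[[0,0,0],[0.213,0.232,-0.085],0.06],[[0,0,0],[0.248,0.27,-0.085],0.06],[[0,0,0],[0.2583,0.2815,-0.085],0.06]]' 20
python3 - <<'E'
from h import *
for k in range(2):
    a=robot.camera("scene"); p=robot.get_obs()["position"]
    for d in robot.cut_out("scene","wide_flange")[:3]: 
        c=regcen(d["region"]); print(d["conf"],c.round(1),d["region"].sum(),locate(SH["wide_flange"],[("scene",c)],z=p[2]+18)[0].round(1))
x,y,s=250,120,7
w=cv2.resize(a[y:y+85,x:x+110],None,fx=s,fy=s,interpolation=cv2.INTER_CUBIC)[:,:,::-1].copy()
cv2.imwrite("pics/p9.png",w); plan(467,-84,60,52.6)
E
```

```text
t: 16.9
position: [466.7, -86.5, 66.9]
ee_rot: [-2.973, 1.01, -0.002]
force: [1.1, 0.3, -0.8]
opening: 0.748
0.78 [411.2 172.1] 206 [462.7 231.5]
0.69 [296.1 181.1] 253 [467.5 -89.9]
0.53 [469.6 197.2] 276 [598.9 339.5]
0.83 [469.2 197.4] 313 [599.8 337.9]
0.79 [296.4 181.2] 254 [467.9 -89.1]
0.76 [411.5 172.2] 210 [463.2 232.3]
t 17.10 pos [467.  -83.7  66.7] jaw -127.4 j6 0.68 open 0.746 F [-0.3  0.4 -0.7]
turn [-0.15 -0.03  0.05] shift m [0.0002 0.0003 0.0067]
```

View pics/p9.png

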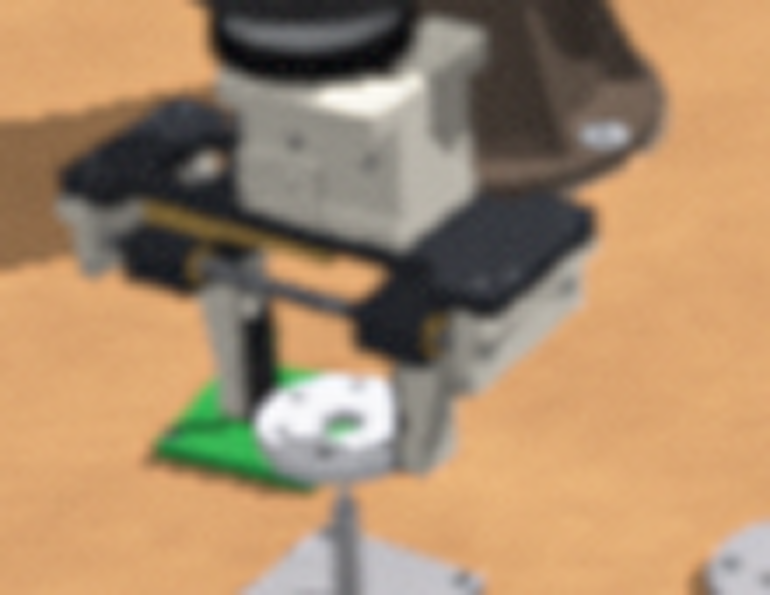

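The flange is held level over the pin, with its bore at crop (343,421) and the pin tip at (347,495). Compare those rays at their heights.

```bash
cat >> h.py <<'E'
def ray(n,px,z):
    K,d,e,Rw=cam(n); u=cv2.undistortPoints(np.array([[px]],float),K,d)[0,0]; r=Rw@[u[0],u[1],1]; return (e+r*(z-e[2])/r[2])
E
sed -i '/^if __name__/d' h.py; echo 'if __name__=="__main__": plan(*map(float,sys.argv[1:]))' >> h.py
python3 - <<'E'
from h import *
q=lambda c:[250+c[0]/7-.5,120+c[1]/7-.5]
print(ray("scene",q((343,421)),94),ray("scene",q((347,493)),62)); plan(467,-84,-8,52.6)
E
```

```text
[468.39135343 -83.2965747   94.        ] [470.92859097 -83.4639158   62.        ]
t 17.10 pos [467.  -83.7  66.7] jaw -127.4 j6 0.68 open 0.746 F [-0.3  0.4 -0.7]
turn [-0.15 -0.03  0.05] shift m [0.0001 0.0005 0.0747]
```

Bore at (468.4,-83.3) and pin at (470.9,-83.5): a 2.5 mm error, well inside the fit. Nudging x by +1.5 mm and lowering.

```bash
python3 -m handwheel '[[[0,0,0],[0.0013,-0.0007,0.006],0.06],[[0,0,0],[0.0013,-0.0007,0.016],0.06],[[0,0,0],[0.0013,-0.0007,0.028],0.06],[[0,0,0],[0.0013,-0.0007,0.04],0.06],[[0,0,0],[0.0013,-0.0007,0.052],0.06],[[0,0,0],[0.0013,-0.0007,0.062],0.06],[[0,0,0],[0.0013,-0.0007,0.068],0.06],[[0,0,0],[0.0013,-0.0007,0.072],0.06],[[0,0,0],[0.0013,-0.0007,0.0735],0.06],[[0,0,0],[0.0013,-0.0007,0.0735],0.06]]' 20
python3 h.py 468.5 -84 -8.5 52.6
```

```text
t: 18.35
position: [468.8, -83.8, -6.7]
ee_rot: [-2.974, 1.005, -0.003]
force: [-0.0, -0.2, -0.4]
opening: 0.75
t 18.35 pos [468.8 -83.8  -6.7] jaw -127.4 j6 0.68 open 0.750 F [-0.  -0.2 -0.4]
turn [-0.16 -0.04  0.04] shift m [-0.0001  0.0004  0.0018]
```

```bash
python3 -m handwheel '[[[0,0,0],[0,0,0.0005],0.06],[[0,0,0],[0,0,0.001],0.06],[[0,0,0],[0,0,0.0014],0.06],[[0,0,0],[0,0,0.0018],0.06],[[0,0,0],[0,0,0.002],0.06],[[0,0,0],[0,0,0.002],0.06],[[0,0,0],[0,0,0.002],0.06],[[0,0,0],[0,0,0.002],0.06],[[0,0,0],[0,0,0.002],0.06],[[0,0,0],[0,0,0.002],0.06]]' 20
python3 h.py 468.5 -84 -8.5 52.6
```

```text
t: 19.6
position: [468.9, -83.8, -8.2]
ee_rot: [-2.974, 1.005, -0.003]
force: [-1.7, -0.0, 6.4]
opening: 0.746
t 19.60 pos [468.9 -83.8  -8.2] jaw -127.3 j6 0.68 open 0.746 F [-1.7 -0.   6.4]
turn [-0.16 -0.06  0.06] shift m [-0.0002  0.0004  0.0003]
```

Contact came at exactly the predicted height with 6 N. Releasing and rising.

```bash
python3 -m handwheel '[[[0,0,0],[0,0,0],0.0876],[[0,0,0],[0,0,0],0.0876],[[0,0,0],[0,0,0],0.0876],[[0,0,0],[0,0,0],0.0876],[[0,0,0],[0,0,-0.02],0.0876],[[0,0,0],[0,0,-0.06],0.0876],[[0,0,0],[0,0,-0.075],0.0876],[[0,0,0],[0,0,-0.075],0.0876],[[0,0,0],[0,0,-0.075],0.0876],[[0,0,0],[0,0,-0.075],0.0876]]'
python3 - <<'E'
from h import *
a=robot.camera("scene")
for d in robot.cut_out("scene","wide_flange")[:4]:
    c=regcen(d["region"]); print(d["conf"],c.round(1),d["region"].sum(),locate(SH["wide_flange"],[("scene",c)],z=10)[0].round(1))
x,y,s=250,150,7
w=cv2.resize(a[y:y+80,x:x+110],None,fx=s,fy=s,interpolation=cv2.INTER_CUBIC)[:,:,::-1].copy()
cv2.imwrite("pics/p10.png",w); plan(646,191.9,20,52.6)
E
```

```text
t: 20.85
position: [468.0, -84.0, 65.9]
ee_rot: [-2.975, 1.005, -0.0]
force: [-0.4, -0.7, -0.6]
opening: 0.999
0.56 [469.8 197.5] 286 [501.7 399.4]
0.54 [411.5 172.1] 212 [345.7 277.8]
0.52 [300.  203.4] 261 [468.9 -83. ]
t 20.95 pos [468.2 -84.   66. ] jaw -127.3 j6 0.68 open 0.999 F [ 0.3 -0.7  0.5]
turn [-0.1   0.    0.05] shift m [-0.026  -0.3271  0.0466]
```

View pics/p10.png

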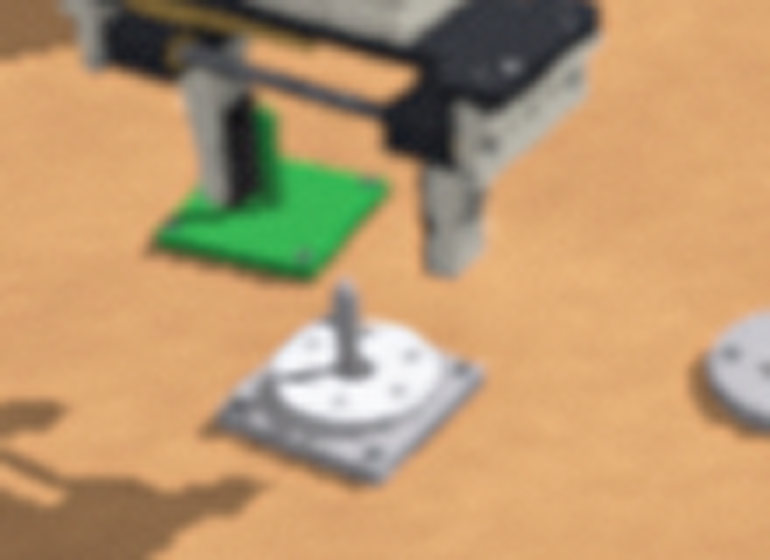

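Flange sits flat on the square foot with the pin through its bore, at crop (355,368). Next is the sleeve.

```bash
python3 -m handwheel '[[[0,0,0],[-0.002,-0.03,0],0.0876],[[0,0,0],[-0.006,-0.08,0],0.0876],[[0,0,0],[-0.011,-0.135,0],0.0876],[[0,0,0],[-0.016,-0.19,0],0.0876],[[0,0,0],[-0.02,-0.245,0.01],0.0876],[[0,0,0],[-0.024,-0.3,0.025],0.0876],[[0,0,0],[-0.026,-0.3271,0.04],0.0876],[[0,0,0],[-0.026,-0.3271,0.0466],0.0876],[[0,0,0],[-0.026,-0.3271,0.0466],0.0876],[[0,0,0],[-0.026,-0.3271,0.0466],0.0876]]' 15
python3 h.py 646 191.9 -16 52.6
```

```text
t: 22.2
position: [645.9, 191.1, 20.5]
ee_rot: [-2.974, 1.006, -0.001]
force: [-0.3, -0.6, 0.6]
opening: 1.0
t 22.20 pos [645.9 191.1  20.5] jaw -127.4 j6 0.34 open 1.000 F [-0.3 -0.6  0.6]
turn [-0.11 -0.01  0.02] shift m [-0.0004 -0.0006  0.0365]
```

```bash
python3 -m handwheel '[[[0,0,0],[-0.0004,-0.0006,0.01],0.07],[[0,0,0],[-0.0004,-0.0006,0.02],0.065],[[0,0,0],[-0.0004,-0.0006,0.03],0.065],[[0,0,0],[-0.0004,-0.0006,0.0365],0.065],[[0,0,0],[-0.0004,-0.0006,0.0365],0.034],[[0,0,0],[-0.0004,-0.0006,0.0365],0.034],[[0,0,0],[-0.0004,-0.0006,0.0365],0.034],[[0,0,0],[-0.0004,-0.0006,0.0365],0.034],[[0,0,0],[-0.0004,-0.0006,0.0365],0.034],[[0,0,0],[-0.0004,-0.0006,0.0365],0.034]]' 15
python3 h.py 468.8 -83.8 78 52.6
```

```text
t: 23.45
position: [646.2, 192.0, -15.7]
ee_rot: [-2.974, 1.006, -0.002]
force: [-0.8, -0.2, 2.8]
opening: 0.454
t 23.45 pos [646.2 192.  -15.7] jaw -127.4 j6 0.34 open 0.454 F [-0.8 -0.2  2.8]
turn [-0.14 -0.03  0.03] shift m [ 0.0265  0.3266 -0.0944]
```

Opening is 40 mm, so the sleeve is held, with its underside at TCP z + 15.7. Lift and carry.

```bash
python3 -m handwheel '[[[0,0,0],[0,0,-0.015],0.034],[[0,0,0],[0.002,0.02,-0.055],0.034],[[0,0,0],[0.006,0.06,-0.084],0.034],[[0,0,0],[0.011,0.115,-0.084],0.034],[[0,0,0],[0.016,0.17,-0.084],0.034],[[0,0,0],[0.02,0.225,-0.084],0.034],[[0,0,0],[0.024,0.28,-0.084],0.034],[[0,0,0],[0.0265,0.317,-0.084],0.034],[[0,0,0],[0.0265,0.3266,-0.084],0.034],[[0,0,0],[0.0265,0.3266,-0.084],0.034]]' 15
python3 - <<'E'
from h import *
a=robot.camera("scene"); plan(469,-83.8,4.3,52.6)
x,y,s=250,120,7
w=cv2.resize(a[y:y+85,x:x+110],None,fx=s,fy=s,interpolation=cv2.INTER_CUBIC)[:,:,::-1].copy()
cv2.imwrite("pics/p11.png",w)
E
```

```text
t: 24.7
position: [469.3, -83.9, 68.4]
ee_rot: [-2.973, 1.007, -0.004]
force: [-0.1, 1.1, 0.7]
opening: 0.455
t 24.75 pos [469.7 -83.4  68.2] jaw -127.4 j6 0.68 open 0.451 F [0.6 0.6 0.7]
turn [-0.19 -0.08  0.02] shift m [-0.0005  0.0009  0.0639]
```

View pics/p11.png

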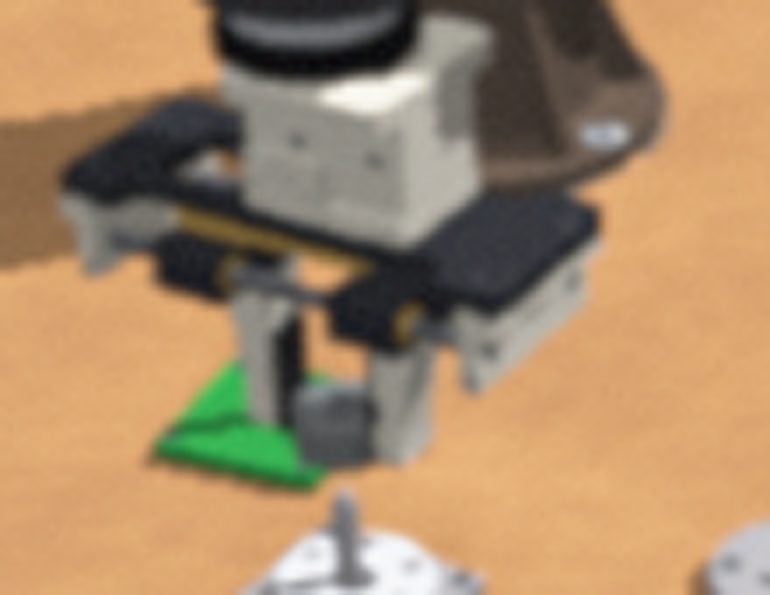

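The sleeve (bottom edge at crop (335,465)) hangs square above the pin tip (346,493). Lowering to about 2 mm above seating.

```bash
python3 -m handwheel '[[[0,0,0],[-0.0004,0.0006,0.006],0.034],[[0,0,0],[-0.0004,0.0006,0.016],0.034],[[0,0,0],[-0.0004,0.0006,0.026],0.034],[[0,0,0],[-0.0004,0.0006,0.036],0.034],[[0,0,0],[-0.0004,0.0006,0.046],0.034],[[0,0,0],[-0.0004,0.0006,0.054],0.034],[[0,0,0],[-0.0004,0.0006,0.059],0.034],[[0,0,0],[-0.0004,0.0006,0.0615],0.034],[[0,0,0],[-0.0004,0.0006,0.0625],0.034],[[0,0,0],[-0.0004,0.0006,0.0625],0.034]]' 15
python3 h.py 469 -83.8 4.3 52.6
```

```text
t: 26.0
position: [469.4, -83.5, 5.9]
ee_rot: [-2.973, 1.006, -0.004]
force: [0.2, 0.3, -0.3]
opening: 0.455
t 26.00 pos [469.4 -83.5   5.9] jaw -127.4 j6 0.68 open 0.455 F [ 0.2  0.3 -0.3]
turn [-0.21 -0.1   0.03] shift m [-0.0002  0.0005  0.0016]
```

Now the last 2 mm to contact.

```bash
python3 -m handwheel '[[[0,0,0],[0,0,0.0005],0.034],[[0,0,0],[0,0,0.001],0.034],[[0,0,0],[0,0,0.0014],0.034],[[0,0,0],[0,0,0.0018],0.034],[[0,0,0],[0,0,0.002],0.034],[[0,0,0],[0,0,0.002],0.034],[[0,0,0],[0,0,0.002],0.034],[[0,0,0],[0,0,0.002],0.034],[[0,0,0],[0,0,0.002],0.034],[[0,0,0],[0,0,0.002],0.034]]'
python3 h.py 469 -83.8 4.3 52.6
```

```text
t: 27.25
position: [469.5, -83.5, 4.2]
ee_rot: [-2.973, 1.005, -0.005]
force: [-2.1, 0.9, 3.9]
opening: 0.448
t 27.25 pos [469.5 -83.5   4.2] jaw -127.4 j6 0.68 open 0.448 F [-2.1  0.9  3.9]
turn [-0.21 -0.11  0.04] shift m [-0.0002  0.0005 -0.0001]
```

Contact at the predicted height. Release and rise.

```bash
python3 -m handwheel '[[[0,0,0],[0,0,0],0.07],[[0,0,0],[0,0,0],0.08],[[0,0,0],[0,0,0],0.08],[[0,0,0],[0,0,0],0.08],[[0,0,0],[0,0,-0.02],0.08],[[0,0,0],[0,0,-0.055],0.08],[[0,0,0],[0,0,-0.065],0.08],[[0,0,0],[0,0,-0.065],0.08],[[0,0,0],[0,0,-0.065],0.08],[[0,0,0],[0,0,-0.065],0.08]]'
python3 - <<'E'
from h import *
a=robot.camera("scene"); plan(616,-8.5,10,52.6)
for t,z in(("wide_flange",10),("sleeve",20),("narrow_flange",0)):
    for d in robot.cut_out("scene",t)[:5]:
        c=regcen(d["region"]); print(t,d["conf"],c.round(1),locate(SH[t],[("scene",c)],z=z)[0].round(1))
x,y,s=250,150,7
w=cv2.resize(a[y:y+80,x:x+110],None,fx=s,fy=s,interpolation=cv2.INTER_CUBIC)[:,:,::-1].copy()
cv2.imwrite("pics/p12.png",w)
E
```

```text
t: 28.5
position: [468.6, -83.8, 68.3]
ee_rot: [-2.974, 1.006, -0.002]
force: [-0.4, -0.2, -0.3]
opening: 0.918
t 28.55 pos [468.7 -83.8  68.4] jaw -127.4 j6 0.68 open 0.913 F [ 0.7 -0.1  0.2]
turn [-0.14 -0.05  0.03] shift m [ 0.0713 -0.1491  0.0588]
wide_flange 0.64 [469.6 197.4] [501.1 398.9]
wide_flange 0.5 [300.1 204.5] [474.1 -83. ]
wide_flange 0.48 [412.2 172.4] [347.8 279.4]
sleeve 0.46 [300.1 199.9] [473.3 -82.4]
narrow_flange 0.59 [333.6 238.4] [617.1  -6.9]
```

View pics/p12.png

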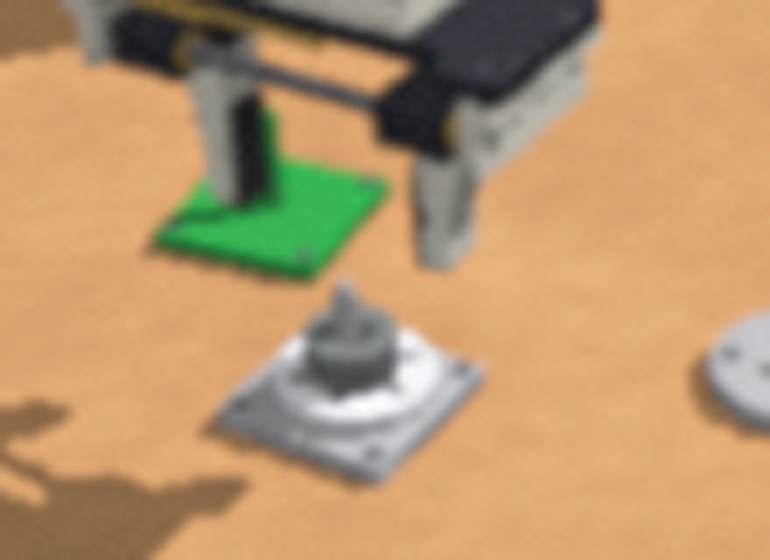

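The sleeve stands flat on the flange at crop (352,350), with the pin through. Narrow flange next.

```bash
python3 -m handwheel '[[[0,0,0],[0.015,-0.031,0],0.075],[[0,0,0],[0.035,-0.073,0],0.07],[[0,0,0],[0.055,-0.115,0],0.07],[[0,0,0],[0.0713,-0.149,0.01],0.07],[[0,0,0],[0.0713,-0.1491,0.03],0.07],[[0,0,0],[0.0713,-0.1491,0.05],0.07],[[0,0,0],[0.0713,-0.1491,0.0588],0.07],[[0,0,0],[0.0713,-0.1491,0.0588],0.07],[[0,0,0],[0.0713,-0.1491,0.0588],0.07],[[0,0,0],[0.0713,-0.1491,0.0588],0.07]]' 20
python3 h.py 616.3 -8 -18 52.6
```

```text
t: 29.95
position: [616.8, -8.3, 11.5]
ee_rot: [-2.973, 1.005, -0.005]
force: [0.3, 1.1, 0.2]
opening: 0.8
t 29.95 pos [616.8  -8.3  11.5] jaw -127.4 j6 0.62 open 0.800 F [0.3 1.1 0.2]
turn [-0.24 -0.13  0.03] shift m [-0.0007  0.0002  0.0295]
```

```bash
python3 -m handwheel '[[[-0.2,-0.1,0],[-0.0006,0,0.01],0.07],[[-0.2,-0.1,0],[-0.0006,0.0002,0.02],0.07],[[-0.2,-0.1,0],[-0.0006,0.0002,0.027],0.07],[[-0.2,-0.1,0],[-0.0006,0.0002,0.0295],0.07],[[-0.2,-0.1,0],[-0.0006,0.0002,0.0295],0.07],[[-0.2,-0.1,0],[-0.0006,0.0002,0.0295],0.044],[[-0.2,-0.1,0],[-0.0006,0.0002,0.0295],0.044],[[-0.2,-0.1,0],[-0.0006,0.0002,0.0295],0.044],[[-0.2,-0.1,0],[-0.0006,0.0002,0.0295],0.044],[[-0.2,-0.1,0],[-0.0006,0.0002,0.0295],0.044]]' 20
python3 h.py 469 -83.8 68 52.6
```

```text
t: 31.2
position: [616.5, -8.0, -17.8]
ee_rot: [-2.975, 1.006, -0.002]
force: [-0.7, 0.5, 2.9]
opening: 0.55
t 31.20 pos [616.5  -8.  -17.8] jaw -127.4 j6 0.62 open 0.550 F [-0.7  0.5  2.9]
turn [-0.05 -0.04  0.04] shift m [-0.0712  0.1497 -0.086 ]
```

Opening reads 48.4 mm rather than 50, so I'll lift a little and check the grip before carrying.

```bash
python3 -m handwheel '[[[0,0,0],[0,0,0],0.044],[[0,0,0],[0,0,-0.005],0.044],[[0,0,0],[0,0,-0.012],0.044],[[0,0,0],[0,0,-0.02],0.044],[[0,0,0],[0,0,-0.03],0.044],[[0,0,0],[0,0,-0.03],0.044],[[0,0,0],[0,0,-0.03],0.044],[[0,0,0],[0,0,-0.03],0.044],[[0,0,0],[0,0,-0.03],0.044],[[0,0,0],[0,0,-0.03],0.044]]' 20
python3 - <<'E'
from h import *
a=robot.camera("scene"); plan(469,-83.8,68,52.6)
for t,z in(("narrow_flange",30),):
    for d in robot.cut_out("scene",t)[:5]:
        c=regcen(d["region"]); print(t,d["conf"],c.round(1),d["region"].sum(),locate(SH[t],[("scene",c)],z=z)[0].round(1))
x,y,s=285,175,8
w=cv2.resize(a[y:y+75,x:x+100],None,fx=s,fy=s,interpolation=cv2.INTER_CUBIC)[:,:,::-1].copy()
cv2.imwrite("pics/p13.png",w)
E
```

```text
t: 32.45
position: [616.4, -8.1, 12.0]
ee_rot: [-2.976, 1.006, -0.001]
force: [0.2, -0.1, -1.0]
opening: 0.551
t 32.50 pos [616.4  -8.1  12.1] jaw -127.4 j6 0.62 open 0.551 F [ 0.2 -0.1 -0.6]
turn [-0.04 -0.03  0.04] shift m [-0.0712  0.1496 -0.0561]
narrow_flange 0.69 [331.9 229.9] 210 [618.6 -11.4]
```

View pics/p13.png

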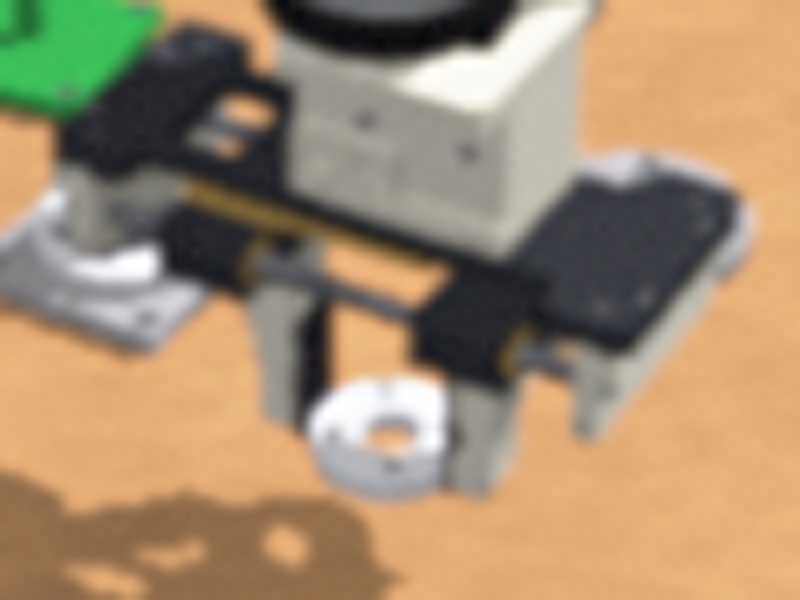

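The narrow flange is held level between the pads, with its bore at crop (393,434). Check the bore position, then carry.

```bash
python3 -c "
from h import *
print(ray('scene',[285+393/8-.5,175+434/8-.5],39.5).round(1))"
python3 -m handwheel '[[[0,0,0],[0,0,-0.03],0.044],[[0,0,0],[-0.004,0.008,-0.058],0.044],[[0,0,0],[-0.018,0.037,-0.06],0.044],[[0,0,0],[-0.035,0.073,-0.06],0.044],[[0,0,0],[-0.053,0.111,-0.06],0.044],[[0,0,0],[-0.067,0.14,-0.06],0.044],[[0,0,0],[-0.0712,0.1496,-0.06],0.044],[[0,0,0],[-0.0712,0.1496,-0.06],0.044],[[0,0,0],[-0.0712,0.1496,-0.06],0.044],[[0,0,0],[-0.0712,0.1496,-0.06],0.044]]' 20
python3 h.py 469 -83.8 22.2 52.6
```

```text
[620.6  -7.4  39.5]
t: 33.8
position: [469.8, -83.4, 71.8]
ee_rot: [-2.976, 1.005, -0.001]
force: [0.3, 0.4, -0.2]
opening: 0.551
t 33.80 pos [469.8 -83.4  71.8] jaw -127.3 j6 0.68 open 0.551 F [ 0.3  0.4 -0.2]
turn [-0.04 -0.04  0.06] shift m [-0.0004  0.0008  0.0496]
```

The bore reads +4 mm in x relative to the TCP (scene camera bias is about 1.5–3 mm), so I'll shift by roughly -2 mm and lower to just above seating.

```bash
python3 -m handwheel '[[[0,0,0],[-0.0014,0.0018,0],0.044],[[0,0,0],[-0.0014,0.0018,0.006],0.044],[[0,0,0],[-0.0014,0.0018,0.014],0.044],[[0,0,0],[-0.0014,0.0018,0.022],0.044],[[0,0,0],[-0.0014,0.0018,0.03],0.044],[[0,0,0],[-0.0014,0.0018,0.038],0.044],[[0,0,0],[-0.0014,0.0018,0.044],0.044],[[0,0,0],[-0.0014,0.0018,0.047],0.044],[[0,0,0],[-0.0014,0.0018,0.048],0.044],[[0,0,0],[-0.0014,0.0018,0.048],0.044]]' 20
python3 h.py 467.5 -84 22.2 52.6
```

```text
t: 35.05
position: [467.8, -84.0, 23.9]
ee_rot: [-2.976, 1.005, -0.002]
force: [-0.3, 0.0, -0.3]
opening: 0.554
t 35.05 pos [467.8 -84.   23.9] jaw -127.3 j6 0.68 open 0.554 F [-0.3  0.  -0.3]
turn [-0.05 -0.05  0.06] shift m [-0.0002  0.0002  0.0017]
```

```bash
python3 -m handwheel '[[[0,0,0],[0,0,0.0005],0.044],[[0,0,0],[0,0,0.001],0.044],[[0,0,0],[0,0,0.0014],0.044],[[0,0,0],[0,0,0.0018],0.044],[[0,0,0],[0,0,0.002],0.044],[[0,0,0],[0,0,0.002],0.044],[[0,0,0],[0,0,0.002],0.044],[[0,0,0],[0,0,0.002],0.044],[[0,0,0],[0,0,0.002],0.044],[[0,0,0],[0,0,0.002],0.044]]'
python3 h.py 467.5 -84 22.2 52.6
```

```text
t: 36.3
position: [467.8, -84.0, 22.1]
ee_rot: [-2.976, 1.005, -0.002]
force: [-1.0, 0.8, 5.9]
opening: 0.553
t 36.30 pos [467.8 -84.   22.1] jaw -127.3 j6 0.68 open 0.553 F [-1.   0.8  5.9]
turn [-0.05 -0.06  0.07] shift m [-0.0002  0.0002 -0.0001]
```

Seated at the predicted height. Release, rise, and check the stack and the weight.

```bash
python3 -m handwheel '[[[0,0,0],[0,0,0],0.06],[[0,0,0],[0,0,0],0.07],[[0,0,0],[0,0,0],0.075],[[0,0,0],[0,0,0],0.075],[[0,0,0],[0,0,-0.01],0.08],[[0,0,0],[0,0,-0.03],0.08],[[0,0,0],[0,0,-0.048],0.08],[[0,0,0],[0,0,-0.048],0.08],[[0,0,0],[0,0,-0.048],0.08],[[0,0,0],[0,0,-0.048],0.08]]'
python3 - <<'E'
from h import *
a=robot.camera("scene"); robot.camera("top")
for n,t,z in(("scene","narrow_flange",40),("scene","weight",0),("top","weight",0)):
    for d in robot.cut_out(n,t)[:5]:
        c=regcen(d["region"]); print(n,t,d["conf"],c.round(1),d["region"].sum(),locate(SH[t],[(n,c)],z=z)[0].round(1))
plan(636.3,-192.3,45,52.6)
x,y,s=235,150,6
w=cv2.resize(a[y:y+100,x:x+130],None,fx=s,fy=s,interpolation=cv2.INTER_CUBIC)[:,:,::-1].copy()
cv2.imwrite("pics/p14.png",w)
E
```

```text
t: 37.55
position: [467.2, -84.1, 69.6]
ee_rot: [-2.976, 1.005, -0.0]
force: [0.4, -0.4, -0.7]
opening: 0.912
scene narrow_flange 0.73 [299.3 194.6] 193 [468.8 -83.4]
scene weight 0.62 [259.  246.2] 431 [ 636.1 -193.4]
top weight 0.42 [369.1 154.1] 130 [ 645.8 -201.5]
t 37.80 pos [467.6 -84.   69.8] jaw -127.3 j6 0.68 open 0.915 F [ 0.4  1.1 -0.3]
turn [-0.02 -0.03  0.07] shift m [ 0.1998 -0.0162  0.0249]
```

View pics/p14.png

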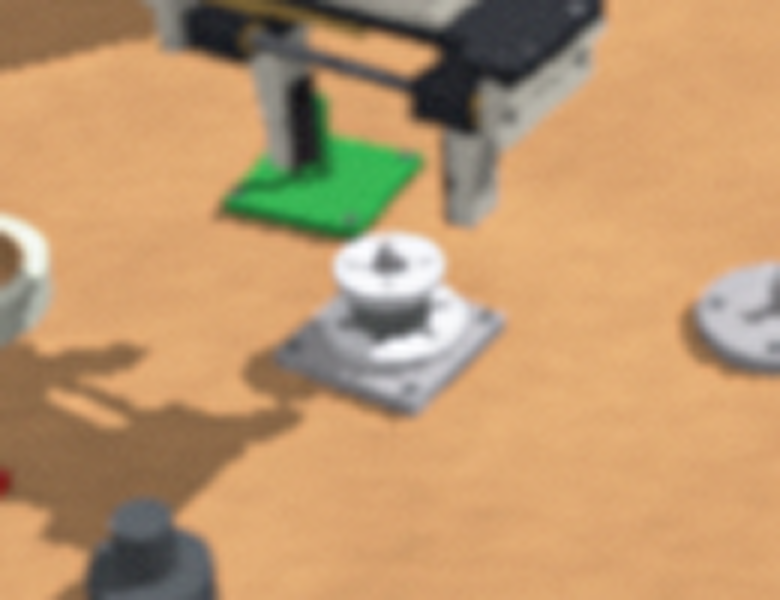

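Stack is flat, with the narrow flange at crop (388,268) measured at (468.8,-83.4). The weight is at (145,560), about (636,-193). Moving over it.

```bash
python3 -m handwheel '[[[0,0,0],[0.03,-0.003,0],0.075],[[0,0,0],[0.075,-0.006,0],0.075],[[0,0,0],[0.12,-0.01,0],0.075],[[0,0,0],[0.165,-0.013,0],0.075],[[0,0,0],[0.1998,-0.0158,0.01],0.075],[[0,0,0],[0.1998,-0.0158,0.0249],0.075],[[0,0,0],[0.1998,-0.0158,0.0249],0.075],[[0,0,0],[0.1998,-0.0158,0.0249],0.075],[[0,0,0],[0.1998,-0.0158,0.0249],0.075],[[0,0,0],[0.1998,-0.0158,0.0249],0.075]]' 40
python3 h.py 636 -192.5 -14 52.6
```

```text
t: 39.05
position: [636.3, -192.3, 46.0]
ee_rot: [-2.976, 1.004, -0.003]
force: [0.0, -0.2, 0.2]
opening: 0.856
t 39.05 pos [ 636.3 -192.3   46. ] jaw -127.3 j6 0.92 open 0.856 F [ 0.  -0.2  0.2]
turn [-0.06 -0.09  0.11] shift m [-0.0002  0.0004  0.06  ]
```

```bash
python3 -m handwheel '[[[0,0,0],[0,0,0.015],0.075],[[0,0,0],[0,0.0003,0.032],0.075],[[0,0,0],[0,0.0003,0.046],0.075],[[0,0,0],[0,0.0003,0.055],0.075],[[0,0,0],[0,0.0003,0.06],0.075],[[0,0,0],[0,0.0003,0.06],0.05],[[0,0,0],[0,0.0003,0.06],0.048],[[0,0,0],[0,0.0003,0.06],0.048],[[0,0,0],[0,0.0003,0.06],0.048],[[0,0,0],[0,0.0003,0.06],0.048]]' 40
python3 h.py 468.3 -84 65 52.6
```

```text
t: 40.3
position: [636.4, -192.7, -13.5]
ee_rot: [-2.976, 1.004, -0.004]
force: [-1.4, -1.0, 4.6]
opening: 0.609
t 40.30 pos [ 636.4 -192.7  -13.5] jaw -127.3 j6 0.92 open 0.609 F [-1.4 -1.   4.6]
turn [-0.07 -0.12  0.11] shift m [-0.1994  0.0153 -0.079 ]
```

Gripped at 53.6 mm. Lift gently and check that the load is carried.

```bash
python3 -m handwheel '[[[0,0,0],[0,0,0],0.048],[[0,0,0],[0,0,-0.005],0.048],[[0,0,0],[0,0,-0.015],0.048],[[0,0,0],[0,0,-0.03],0.048],[[0,0,0],[0,0,-0.05],0.048],[[0,0,0],[0,0,-0.07],0.048],[[0,0,0],[0,0,-0.082],0.048],[[0,0,0],[0,0,-0.082],0.048],[[0,0,0],[0,0,-0.082],0.048],[[0,0,0],[0,0,-0.082],0.048]]' 40
python3 - <<'E'
from h import *
a=robot.camera("scene"); plan(468.3,-84,68,52.6)
z=robot.get_obs()["position"][2]+13.5
for d in robot.cut_out("scene","weight")[:3]:
    c=regcen(d["region"]); print(d["conf"],c.round(1),d["region"].sum(),locate(SH["weight"],[("scene",c)],z=z)[0].round(1))
x,y,s=210,160,8
w=cv2.resize(a[y:y+75,x:x+100],None,fx=s,fy=s,interpolation=cv2.INTER_CUBIC)[:,:,::-1].copy()
cv2.imwrite("pics/p15.png",w)
E
```

```text
t: 41.55
position: [635.6, -192.6, 67.5]
ee_rot: [-2.976, 1.004, -0.001]
force: [-0.6, 0.9, -4.8]
opening: 0.611
t 41.60 pos [ 635.7 -192.6   67.6] jaw -127.3 j6 0.92 open 0.611 F [-0.9 -0.5 -4.9]
turn [-0.03 -0.05  0.1 ] shift m [-0.199   0.015  -0.0006]
0.58 [252.9 222.6] 287 [ 644.9 -198.3]
```

View pics/p15.png

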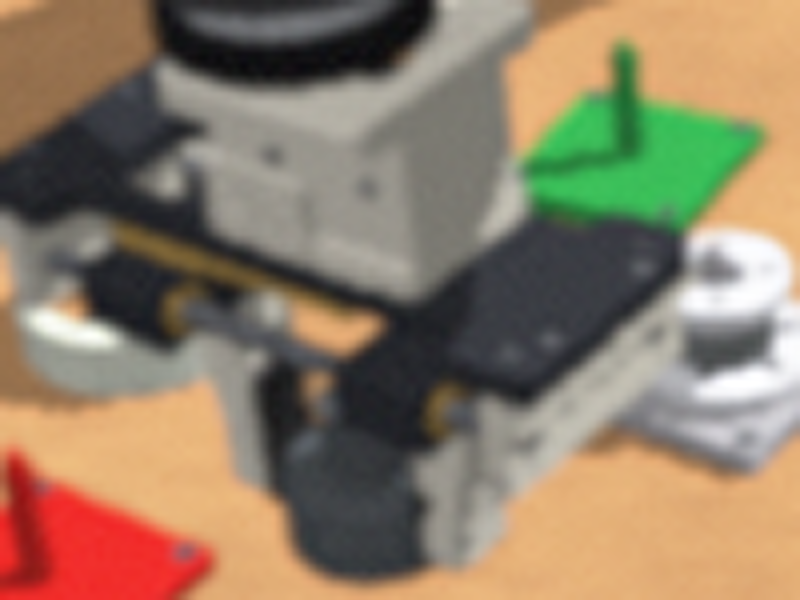

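The weight hangs level and its full load (about -4.9 N) is carried. Carrying it over the pin.

```bash
python3 -m handwheel '[[[0,0,0],[-0.015,0.001,0],0.048],[[0,0,0],[-0.045,0.003,0],0.048],[[0,0,0],[-0.08,0.006,0],0.048],[[0,0,0],[-0.115,0.009,0],0.048],[[0,0,0],[-0.15,0.011,0],0.048],[[0,0,0],[-0.178,0.013,0],0.048],[[0,0,0],[-0.194,0.0148,0],0.048],[[0,0,0],[-0.199,0.015,0],0.048],[[0,0,0],[-0.199,0.015,0],0.048],[[0,0,0],[-0.199,0.015,0],0.048]]' 40
python3 h.py 468.5 -84 36.5 52.6
```

```text
t: 42.9
position: [469.1, -84.2, 67.4]
ee_rot: [-2.976, 1.005, -0.002]
force: [0.3, -0.1, -3.9]
opening: 0.607
t 42.90 pos [469.1 -84.2  67.4] jaw -127.3 j6 0.68 open 0.607 F [ 0.3 -0.1 -3.9]
turn [-0.04 -0.08  0.09] shift m [-0.0006  0.0003  0.0309]
```

```bash
python3 -m handwheel '[[[0,0,0],[-0.0005,0.0003,0.002],0.048],[[0,0,0],[-0.0005,0.0003,0.006],0.048],[[0,0,0],[-0.0005,0.0003,0.01],0.048],[[0,0,0],[-0.0005,0.0003,0.014],0.048],[[0,0,0],[-0.0005,0.0003,0.018],0.048],[[0,0,0],[-0.0005,0.0003,0.022],0.048],[[0,0,0],[-0.0005,0.0003,0.026],0.048],[[0,0,0],[-0.0005,0.0003,0.028],0.048],[[0,0,0],[-0.0005,0.0003,0.029],0.048],[[0,0,0],[-0.0005,0.0003,0.029],0.048]]' 40
python3 h.py 468.5 -84 36.5 52.6
```

```text
t: 44.15
position: [468.6, -84.1, 38.4]
ee_rot: [-2.976, 1.005, -0.003]
force: [0.5, 0.9, -4.2]
opening: 0.606
t 44.15 pos [468.6 -84.1  38.4] jaw -127.3 j6 0.68 open 0.606 F [ 0.5  0.9 -4.2]
turn [-0.04 -0.08  0.09] shift m [-0.0002  0.      0.0019]
```

Threaded over the tip without contact. Now the final 2 mm.

```bash
python3 -m handwheel '[[[0,0,0],[0,0,0.0005],0.048],[[0,0,0],[0,0,0.001],0.048],[[0,0,0],[0,0,0.0014],0.048],[[0,0,0],[0,0,0.0018],0.048],[[0,0,0],[0,0,0.0022],0.048],[[0,0,0],[0,0,0.0022],0.048],[[0,0,0],[0,0,0.0022],0.048],[[0,0,0],[0,0,0.0022],0.048],[[0,0,0],[0,0,0.0022],0.048],[[0,0,0],[0,0,0.0022],0.048]]' 40
python3 h.py 468.5 -84 36.5 52.6
```

```text
t: 45.4
position: [468.7, -84.1, 36.4]
ee_rot: [-2.976, 1.005, -0.003]
force: [-2.6, 0.4, 3.6]
opening: 0.606
t 45.40 pos [468.7 -84.1  36.4] jaw -127.3 j6 0.68 open 0.606 F [-2.6  0.4  3.6]
turn [-0.04 -0.09  0.1 ] shift m [-0.0002  0.     -0.0001]
```

Seated: the load moved off the gripper at the predicted height. Release, rise clear of the knob, and look.

```bash
python3 -m handwheel '[[[0,0,0],[0,0,0],0.06],[[0,0,0],[0,0,0],0.07],[[0,0,0],[0,0,0],0.078],[[0,0,0],[0,0,0],0.08],[[0,0,0],[0,0,-0.01],0.08],[[0,0,0],[0,0,-0.03],0.08],[[0,0,0],[0,0,-0.06],0.08],[[0,0,0],[0,0,-0.09],0.08],[[0,0,0],[0,0,-0.11],0.08],[[0,0,0],[0,0,-0.11],0.08]]'
python3 - <<'E'
from h import *
a=robot.camera("scene"); o=robot.get_obs(); print(o["t"],o["position"].round(1),o["force"].round(1),o["joint_velocities"].round(3))
for d in robot.cut_out("scene","weight")[:3]:
    c=regcen(d["region"]); print(d["conf"],c.round(1),d["region"].sum(),locate(SH["weight"],[("scene",c)],z=50)[0].round(1))
x,y,s=150,120,3.9
w=cv2.resize(a[y:y+150,x:x+200],None,fx=s,fy=s,interpolation=cv2.INTER_CUBIC)[:,:,::-1].copy()
cv2.imwrite("pics/p16.png",w)
E
```

```text
t: 46.65
position: [469.7, -83.9, 148.7]
ee_rot: [-2.975, 1.004, -0.009]
force: [-0.1, -0.2, -0.6]
opening: 0.912
46.7 [468.9 -84.  147.4] [ 0.4 -0.2 -0.3] [ 0.001  0.021 -0.026 -0.006  0.012  0.   ]
0.78 [299.3 187.9] 342 [469.4 -82.5]
```

The picture limit is reached, so I'll check numerically by overlapping each projected silhouette with its cut-out, then hand in.

```bash
python3 - <<'E'
from h import *
robot.camera("scene"); d=robot.cut_out("scene","weight")[0]["region"].astype(bool)
for z in (40,46,50,54,60):
    m=np.zeros((400,640),np.uint8)
    for S in (cyl(27,0,24),cyl(13,24,50)):
        cv2.fillConvexPoly(m,cv2.convexHull(proj("scene",S+[469.5,-83.3,z]).astype(np.float32)).round().astype(int),1)
    m=m>0; print(z,round((m&d).sum()/(m|d).sum(),3))
for t,w in(("tape_roll",(227,197)),("glue_bottle",(165,173)),("gauges",(507,223))):
    for r in robot.cut_out("scene",t)[:1]: print(t,r["conf"],regcen(r["region"]).round(1),w)
print(robot.get_obs()["force"].round(1)); robot.job_done()
E
```

```text
40 0.675
46 0.815
50 0.834
54 0.815
60 0.686
tape_roll 0.57 [226.7 197.4] (227, 197)
glue_bottle 0.56 [163.8 170. ] (165, 173)
gauges 0.87 [509.  222.3] (507, 223)
[ 0.1  0.1 -0.2]
the job is handed in; nothing more can be done
```

I stacked the wide flange, sleeve, narrow flange and press weight, in that order, on the steel square-footed jig with the taller pin, and handed the job in at about 47 s. The robot reports no verdict, so these are my own checks.

**Seating:** Each part was lowered until it touched at the predicted height (4–6 N, seen as a load change for the weight), then released without a drop.

**Last checks:**
- The weight measured about (469, -83) mm against the jig at about (468–471, -84) mm. Its outline in the picture fits best with its underside at 50 mm, an overlap of 0.83.
- The tape roll stood where it had been in the picture. The gauges and glue bottle were within 2–3 pixels of my rough eye-read starting points, so that check is coarse.
- The arm ended about 110 mm above the stack with almost no force on it.

**What went wrong or disagreed:**
- **Fingertip height:** the fingertips were really about 29 mm higher than the stated geometry gives. My first grip therefore closed over the top of the wide flange without moving it. I found the true height by feel and used it for the rest.
- **Camera difference:** the two cameras disagreed by 2–5 mm in x, up to 7 mm for the wide flange. I allowed for this when placing the wide and narrow flanges.
- **Final picture:** I had used all 16 views, so the finished stack with the weight was checked only by numbers. The lower three parts were seen seated flat before the weight went on.

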